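# Find the rocking port cap and press it home

### The arm

A 6-joint arm with a two-finger parallel gripper is mounted at the origin on the work surface. World frame = base frame: x ahead of the robot, y to its left, z up, the work surface at z = 0. Lengths are in mm, angles in degrees, forces in N, time in s.
With the tool pointing down it reaches from about 350 to 850 mm from the base axis. Payload 8.1 kg.
Tool frame: the origin (TCP) lies on the centre line of the jaws, within the pads' length; the fingertips stand 19 mm ahead of it and the grasp point (between the pads) is the TCP; z points along the fingers, y is the line along which they close (so a half turn about z gives the same grasp; the last joint's range is limited). The gripper opens to 85 mm and grips with 20 to 120 N. Pads are 22 mm wide; open, the fingers measure 114 mm over their backs; the gripper's body (76 mm by 85 mm) begins 54 mm behind the grasp point. The pads swing forward as they close: fully open they stand 13 mm farther back than shut.
Start: joints at [62.487, 7.471, 85.268, -0, 87.261, -4.893], TCP at [230.754, 553.858, 250.292] pointing down, gripper open.
Joint ranges: [-169.43, 169.43], [-51.17, 129.36], [1.28, 143.12], [-76.62, 256.62], [0, 156.53], [-152.29, 152.29]. Speed limits (degrees/s): [136.94, 136.94, 159.86, 180, 180, 180].

### API

Orientations are given as [roll, pitch, yaw] about the fixed x, y, z axes, in that order (R = Rz(yaw) Ry(pitch) Rx(roll)).
In Python, from bench import r gives the robot as it stands. The module is installed in compiled form; this text tells all that it offers.
- The arm moves only by the tool servo_tool, never from a script. Its arguments are lists of equal length, an entry for each row: "fingers": the finger opening in m, from 0 to 0.0854; "linear": the shift along the tool's x, y, z in m, a list of three; "rotation": the turn, a rotation vector about the tool's x, y, z in degrees, a list of three. A call has 1 to 10 rows; each row is the pose to reach, as a shift and turn from the pose commanded when the call began, along the tool's axes at that moment; what a row does not reach only later rows make up. A row lasts 1/10 s, in which the tool goes at most 50 mm and 8.59 degrees, less where a joint would pass 70% of its speed; a pose out of reach is approached as far as the arm can. A call with a gripper value outside its range is refused whole. The fingers move at their own pace and stop on an object; "force" is the grip in N (left out, the last holds). Time passes only in rows, so rows that repeat a pose let the fingers close. It gives the time, the measured TCP pose, the force, the opening and the grip force at its end, in the units of the state.
- r.sense(): the state, without advancing time (a new reading comes with each control period).
- r.snapshot(name): name is "scene" or "top" or "wrist"; returns a dict with "frame" (384x512x3 uint8, red, green, blue), "fx", "fy", "cx", "cy" (pixels), "k1" (the pictures are not rectified: a ray, as slopes to the right and down, at radius r is drawn at 1 + k1 r^2 times it, then the intrinsics apply), "camera_from_world" (4x4, takes a point from world to camera coordinates). Camera axes: x right, y up, looking along -z (the intrinsics and any distortion apply to the point x, -y, -z); pixel columns grow to the right and rows downward; lengths in mm; the calibration is good to about 2 mm. A picture is of the moment at which its call begins. There is no depth.
- r.hand_in(): hands the job in; it is judged then, once.
The state is a dict: "time": time; "joint_pos": joint angles; "qd": joint speeds; "joint_efforts": joint torques, N m; "tool_pos": TCP position; "tcp_rot": TCP orientation; "ft_force": force on the tool from outside, world axes, zero at the start; "wrist_torque": the same for the moment, N m; "finger_gap": finger opening in mm; "grip_force": force on a finger pad.
Only numpy, scipy, OpenCV 4.12 (cv2) and the standard library are available. Lean on these libraries where they do the work, as an engineer would, in place of code of your own. Each camera call takes 0.05 s, during which the arm holds its last target. There are 200 camera calls.

### The job

One of the four white caps on the filling plate has not been pushed home: press lightly on the left or right edge of the caps, one after another, until you find the one that rocks and tips over, then press firmly on its middle until it is fully down and sits level and steady. Press the sound caps only lightly so that their seals are not crushed, lift nothing, and leave the jars and the roll of tape where they are.

Things in the scene. Friction and masses are not known exactly. Their poses are not given: they have to be found in the camera images.
- port_1 (a point): Nominal centre of the top of the cap on port 1 (near, right as seen from the robot), a fixed point of the plate; axes as the plate's. The real tops stand up to 2 mm lower or 3 mm higher, each port differently. All four caps look alike: white flat-topped discs 72 mm across, 14 mm high, on 60 mm necks; the gap under a cap tells nothing.
- port_2 (a point): Nominal centre of the top of the cap on port 2 (near, left), a fixed point of the plate; axes as the plate's. The real tops stand up to 2 mm lower or 3 mm higher, each port differently. All four caps look alike: white flat-topped discs 72 mm across, 14 mm high, on 60 mm necks; the gap under a cap tells nothing.
- port_3 (a point): Nominal centre of the top of the cap on port 3 (far, right), a fixed point of the plate; axes as the plate's. The real tops stand up to 2 mm lower or 3 mm higher, each port differently. All four caps look alike: white flat-topped discs 72 mm across, 14 mm high, on 60 mm necks; the gap under a cap tells nothing.
- port_4 (a point): Nominal centre of the top of the cap on port 4 (far, left), a fixed point of the plate; axes as the plate's. The real tops stand up to 2 mm lower or 3 mm higher, each port differently. All four caps look alike: white flat-topped discs 72 mm across, 14 mm high, on 60 mm necks; the gap under a cap tells nothing.
- rock (a joint): Tilt (rad) of the one loose cap (its port is not told): 0 level, positive left (+y of the plate) edge up. It pivots about the plate's x axis through its middle. 0.5 N, 27 mm left or right of its centre, tips it 0.10 to 0.14 (3 to 4 mm down there); then it stops firmly and stays tipped. Pressing the edge harder does not push it home. Once home it cannot tip.
- seat (a joint): How far the loose cap has gone down, in m: it starts between 0 and 0.001, and is home at 0.004, where it stops firmly. It moves stiffly, with about 14 N on its middle (more if pressed off the middle), and stays where it is left. Negative: pulled up.
- sound_a (a joint): How far one of the three sound caps (which port is not told) is pressed down on its springy seal, in m: 0.0002 at rest, 2.5 N per mm, springs back when let go, does not tip. Beyond 0.004 (10 N) the seal is crushed. Negative: pulled up.
- sound_b (a joint): How far one of the three sound caps (which port is not told) is pressed down on its springy seal, in m: 0.0002 at rest, 2.5 N per mm, springs back when let go, does not tip. Beyond 0.004 (10 N) the seal is crushed. Negative: pulled up.
- sound_c (a joint): How far one of the three sound caps (which port is not told) is pressed down on its springy seal, in m: 0.0002 at rest, 2.5 N per mm, springs back when let go, does not tip. Beyond 0.004 (10 N) the seal is crushed. Negative: pulled up.
- plate: Grey filling plate, 290 mm (x) by 310 mm (y), 20 mm thick, fixed on the machine's top; origin at the centre of its underside, x away from the robot, y to the left, z up. It carries the four ports; nominal cap tops are 50 mm above its underside.
- jar_tall: Bystander: white bottle 56 mm across, 125 mm high, standing left of the plate; origin at the centre of its underside.
- jar_short: Bystander: white jar 68 mm across, 85 mm high, standing right of the plate; origin at the centre of its underside.
- tape: Bystander: roll of yellow tape 92 mm across, 45 mm high, lying flat beyond the plate; origin at the centre of its underside.

How it is judged (in metres and radians):
On the way, in this order (a step that is already met when the one before it is completed fails the run):
1. the loose cap has been tipped by a press on its edge (more than 0.05 rad) ((value of joint rock above 0.05 rad or value of joint rock below -0.05 rad)), for 0.1 s.
2. the loose cap is home and level (value of joint seat above 0.0033 m and value of joint rock between -0.035 and 0.035 rad), for 0.2 s.
At the end, for the whole second after the job is handed in: The loose cap is down at least 3.3 of its 4 mm and level within 0.035 rad; the sound caps are back at rest (within about 1 mm); the jars and the tape stand upright within 20 mm of where they were (all of step 2 and value of joint sound_a between -0.001 and 0.0012 m and value of joint sound_b between -0.001 and 0.0012 m and value of joint sound_c between -0.001 and 0.0012 m and distance of each of jar_tall, jar_short, tape from where it was at the start of the episode below 0.02 m and angle between each of jar_tall, jar_short, tape's own z axis and vertical below 0.1 rad); the robot touches nothing.
It fails at once if a sound cap is pressed more than 4 mm (10 N): its seal is crushed (value of joint any of sound_a, sound_b, sound_c above 0.004 m).
It fails at once if a cap is pulled up more than 2 mm (value of joint any of sound_a, sound_b, sound_c, seat below -0.002 m).
It fails at once if a jar or the tape is moved more than 20 mm, lifted or tipped (distance of any of jar_tall, jar_short, tape from where it was at the start of the episode above 0.02 m or angle between any of jar_tall, jar_short, tape's own z axis and vertical above 0.35 rad).
It also fails if it takes over 54 s, if anything falls off the work surface, if the arm or the gripper's body presses on something with over 40 N, if the wrist force passes 120 N, or if a joint passes its speed limit or range.

## Working session

There is one attempt and no reset: what is moved stays moved. The work goes in short steps, Python scripts to look and compute and a tool call to move; the robot and the scene stay as the last step left them, time stands still between calls to the robot, and variables do not carry over. Pictures are saved under pics/ and viewed, at most 10 in all, crops included, and the job is handed in when it is done.

Besides the shell and the picture viewer there is one more tool, called in YAML: its name, and indented under it one key for each argument. servo_tool: Moves the arm, as the interface text tells. Its arguments: {"type":"object","properties":{"fingers":{"type":"array","items":{"type":"number"}},"linear":{"type":"array","items":{"type":"array","items":{"type":"number"}}},"rotation":{"type":"array","items":{"type":"array","items":{"type":"number"}}},"force":{"type":"number"}},"required":["fingers","linear","rotation"]}

```bash
mkdir -p pics
cat > h.py <<'E'
import numpy as np,cv2
from bench import r
def save(n,f):
    s=r.snapshot(n); cv2.imwrite(f'pics/{f}.png',s['frame'][:,:,::-1]); np.save(f'pics/{f}.npy',s,allow_pickle=True); return s
def load(f): return np.load(f'pics/{f}.npy',allow_pickle=True).item()
def pix2z(s,u,v,z):
    d=np.array([(u-s['cx'])/s['fx'],(v-s['cy'])/s['fy']]);q=d.copy()
    for _ in range(30): q=d/(1+s['k1']*(q@q))
    M=np.array(s['camera_from_world']);R=M[:3,:3];c=-R.T@M[:3,3]
    w=R.T@np.array([q[0],-q[1],-1]); return c+w*(z-c[2])/w[2]
E
python3 - <<'E'
from h import *
a=save('top','top');b=save('scene','scene')
cv2.imwrite('pics/both.png',cv2.resize(np.hstack([a['frame'],b['frame']])[:,:,::-1],(800,300)))
cv2.imwrite('pics/topb.png',cv2.resize(a['frame'][:,:,::-1],(800,600)))
print(r.sense())
E
```

```text
{'time': 0.1, 'joint_pos': array([ 6.24846686e+01,  7.51302522e+00,  8.53241622e+01,  1.91623882e-04,
        8.72609724e+01, -4.89235630e+00]), 'qd': array([ 0.00349795, -0.07000581, -0.21790318,  0.00390096, -0.0859297 ,
        0.00822832]), 'joint_efforts': array([ 1.51148568e-03, -5.70949173e+01, -5.01944375e+01, -7.24331426e-05,
        8.02364491e-03,  9.64017568e-05]), 'tool_pos': array([230.55328924, 553.42793258, 249.31514343]), 'tcp_rot': array([-1.79902214e+02, -8.56215273e-03,  1.57377008e+02]), 'ft_force': array([ 0.12358862,  0.00080148, -0.29837435]), 'wrist_torque': array([ 0.0246857 , -0.01984136,  0.0234332 ]), 'grip_force': 0.0, 'finger_gap': 85.19387057386577}
```

View pics/topb.png

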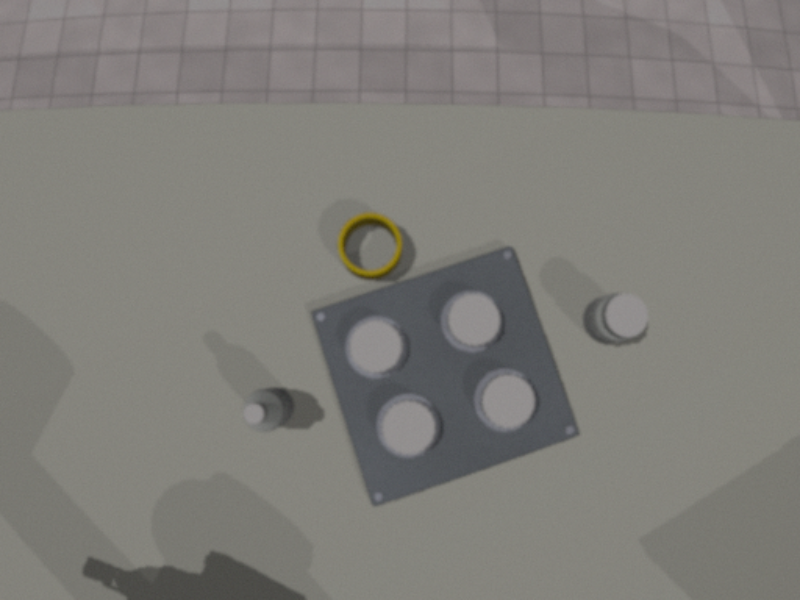

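View pics/scene.png

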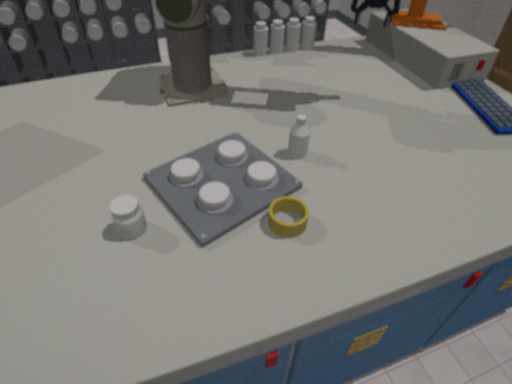

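The top view shows the plate with corners at (311,312), (512,247), (578,433) and (374,505) in the 800x600 picture. The caps are at (375,346) for port 4, (472,320) for port 3, (408,426) for port 2 and (505,400) for port 1. The jars stand left and right of the plate, and the tape lies beyond it.

Run:
```python
from h import *
s=load('top'); np.set_printoptions(precision=1,suppress=True)
k=lambda u,v,z: pix2z(s,(u+.5)*.64-.5,(v+.5)*.64-.5,z)
for z in (20,50,100):
    C=[k(u,v,z) for u,v in [(311,312),(512,247),(578,433),(374,505)]]
    print(z,[np.linalg.norm(C[i]-C[i-1]) for i in range(4)],np.mean(C,0))
    print([np.degrees(np.arctan2(*(a-b)[1::-1])) for a,b in((C[0],C[3]),(C[1],C[2]),(C[0],C[1]),(C[3],C[2]))])
g=cv2.cvtColor(s['frame'],cv2.COLOR_RGB2GRAY)
for p,(u,v) in {1:(505,400),2:(408,426),3:(472,320),4:(375,346)}.items():
    x,y=int(u*.64),int(v*.64);w=g[y-22:y+23,x-22:x+23]
    n,l,st,c=cv2.connectedComponentsWithStats((w>135).astype('uint8'))
    i=1+np.argmax(st[1:,4]);cc=c[i]+[x-22,y-22]
    print(p,st[i],cc,pix2z(s,*cc,50),k(u,v,50))
M=np.array(s['camera_from_world']);print(-M[:3,:3].T@M[:3,3])
for n,u,v,z in(('tall',256,413,125),('short',627,315,85),('tape',370,245,45)):print(n,k(u,v,z))
```

```text
20 [np.float64(284.57474247626095), np.float64(306.78457516004033), np.float64(282.1270842974972), np.float64(304.18202670409806)] [530.9 -42.2  20. ]
[np.float64(19.403575706697147), np.float64(18.87844188880237), np.float64(108.78226298977245), np.float64(109.24023249283073)]
50 [np.float64(273.60455946296963), np.float64(294.9582166228233), np.float64(271.25125701634636), np.float64(292.45599482487677)] [531.2 -39.6  50. ]
[np.float64(19.403575706697147), np.float64(18.878441888802378), np.float64(108.78226298977243), np.float64(109.24023249283071)]
100 [np.float64(255.32092110748408), np.float64(275.24761906079493), np.float64(253.12487821442818), np.float64(272.91260835950794)] [531.7 -35.3 100. ]
[np.float64(19.403575706697147), np.float64(18.87844188880237), np.float64(108.78226298977246), np.float64(109.24023249283073)]
1 [  8   7  32  33 793] [324.9 256.5] [ 493.8 -126.    50. ] [ 495.2 -122.    50. ]
2 [  6   7  33  34 830] [260.7 273.4] [457.5   9.9  50. ] [459.6   9.5  50. ]
3 [  8   7  31  31 770] [302.9 204. ] [605.3 -79.5  50. ] [603.9 -77.3  50. ]
4 [  6   7  32  32 793] [239.7 221.4] [566.4  55.8  50. ] [566.8  55.6  50. ]
[538.7  25.1 798.2]
tall [480.1 196.9 125. ]
short [ 609.4 -281.4   85. ]
tape [708.7  65.2  45. ]
```

```bash
cat >> h.py <<'E'
from scipy.spatial.transform import Rotation as Ro
P={1:(494.2,-124.5),2:(458.2,9.5),3:(604.8,-78.8),4:(566.5,55.5)}
YAW=109.1
def plan(xyz,yaw=YAW):
    s=r.sense();R=Ro.from_euler('xyz',s['tcp_rot'],degrees=True);T=Ro.from_euler('xyz',[180,0,yaw],degrees=True)
    print('at',s['tool_pos'].round(1),s['tcp_rot'].round(2),'F',s['ft_force'].round(2),'t',s['time'],'gap',s['finger_gap'])
    print('lin',(R.inv().apply(np.array(xyz)-s['tool_pos'])/1000).round(4),'rot',(R.inv()*T).as_rotvec(degrees=True).round(1))
E
python3 -c "
from h import *
np.set_printoptions(suppress=True)
plan((449,36,150))"
```

```text
at [230.6 553.4 249.3] [-179.9    -0.01  157.38] F [ 0.12  0.   -0.3 ] t 0.1 gap 85.19387057386577
lin [-0.4007 -0.3934  0.0999] rot [-0.1  0.  48.3]
```

servo_tool:
  fingers: [0,0,0,0,0,0,0,0,0,0]
  linear:
    - [-0.4,-0.393,0.04]
    - [-0.4,-0.393,0.04]
    - [-0.4,-0.393,0.04]
    - [-0.4,-0.393,0.04]
    - [-0.4,-0.393,0.04]
    - [-0.4,-0.393,0.04]
    - [-0.4,-0.393,0.04]
    - [-0.4,-0.393,0.04]
    - [-0.4,-0.393,0.04]
    - [-0.4,-0.393,0.04]
  rotation:
    - [0,0,48.3]
    - [0,0,48.3]
    - [0,0,48.3]
    - [0,0,48.3]
    - [0,0,48.3]
    - [0,0,48.3]
    - [0,0,48.3]
    - [0,0,48.3]
    - [0,0,48.3]
    - [0,0,48.3]

```text
time: 1.1
tool_pos: [424.9, 92.4, 214.5]
tcp_rot: [180.0, -0.0, 109.1]
ft_force: [0.5, -0.3, 0.5]
finger_gap: -0.1
grip_force: 0.0
```

```bash
python3 -c "
from h import *
np.set_printoptions(suppress=True)
plan((449,36,150))"
```

```text
at [424.9  92.4 214.5] [179.99  -0.   109.09] F [ 0.45 -0.32  0.48] t 1.1 gap -0.0911324942624735
lin [-0.0612  0.0044  0.0645] rot [ 0. -0. -0.]
```

servo_tool:
  fingers: [0,0,0,0,0]
  linear:
    - [-0.061,0.004,0.05]
    - [-0.061,0.004,0.05]
    - [-0.061,0.004,0.05]
    - [-0.061,0.004,0.05]
    - [-0.061,0.004,0.05]
  rotation:
    - [0,0,0]
    - [0,0,0]
    - [0,0,0]
    - [0,0,0]
    - [0,0,0]

```text
time: 1.6
tool_pos: [448.6, 38.8, 165.5]
tcp_rot: [179.9, -0.0, 109.1]
ft_force: [0.0, 0.9, 0.8]
finger_gap: 0.2
grip_force: 0.0
```

```bash
python3 -c "
from h import *
np.set_printoptions(suppress=True)
a=save('wrist','w1');b=save('top','t1')
cv2.imwrite('pics/w1b.png',np.hstack([cv2.resize(x['frame'][:,:,::-1],(400,300)) for x in (a,b)]))
plan((449,36,90))"
```

```text
at [448.8  39.  165.8] [179.9    0.03 109.17] F [0.56 0.57 0.16] t 1.7 gap 0.11689333591822496
lin [-0.0029 -0.001   0.0758] rot [0.1 0.  0.1]
```

View pics/w1b.png

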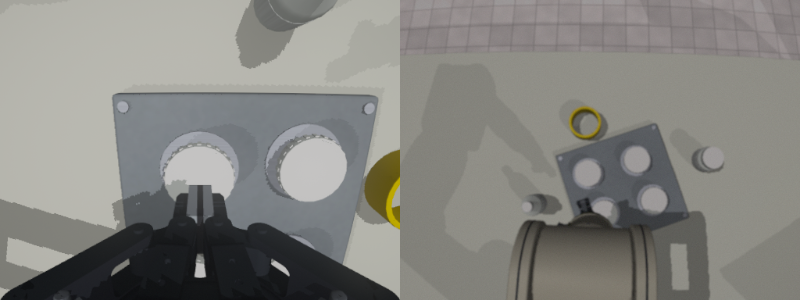

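The wrist view shows cap 2 at about (199,172) and cap 4 at about (314,168) in the left half. The fingertip is over the left side of cap 2.

```bash
python3 -c "
from h import *
s=load('w1')
for u,v in((314,168),(199,172)): print(pix2z(s,u*1.28,v*1.28,50).round(1))
for e in ((117,94),(376,97)): print(pix2z(s,e[0]*1.28,e[1]*1.28,20).round(1))
for e in ((281,167),(347,167),(162,170),(236,170)): print(pix2z(s,e[0]*1.28,e[1]*1.28,50).round(1))
"
```

```text
[565.5  57.9  50. ]
[455.7  15.6  50. ]
[350.2  58.4  20. ]
[612.9 148.5  20. ]
[532.4  47.7  50. ]
[598.8  70.3  50. ]
[419.8   5.3  50. ]
[490.3  29.8  50. ]
```

servo_tool:
  fingers: [0,0,0,0,0,0]
  linear:
    - [0,0,0.045]
    - [0,0,0.085]
    - [0,0,0.093]
    - [0,0,0.093]
    - [0,0,0.093]
    - [0,0,0.093]
  rotation:
    - [0,0,0]
    - [0,0,0]
    - [0,0,0]
    - [0,0,0]
    - [0,0,0]
    - [0,0,0]

```text
time: 2.3
tool_pos: [450.3, 38.1, 74.1]
tcp_rot: [179.8, 0.1, 109.1]
ft_force: [0.5, -0.0, -0.6]
finger_gap: 0.1
grip_force: 0.0
```

servo_tool:
  fingers: [0,0,0,0,0]
  linear:
    - [0,0,0.001]
    - [0,0,0.002]
    - [0,0,0.003]
    - [0,0,0.003]
    - [0,0,0.003]
  rotation:
    - [0,0,0]
    - [0,0,0]
    - [0,0,0]
    - [0,0,0]
    - [0,0,0]

```text
time: 2.8
tool_pos: [449.0, 38.0, 69.2]
tcp_rot: [179.9, 0.0, 109.1]
ft_force: [1.3, -0.2, 3.2]
finger_gap: 0.1
grip_force: 1.5
```

servo_tool:
  fingers: [0,0,0,0]
  linear:
    - [0,0,0.0007]
    - [0,0,0.0007]
    - [0,0,0.0007]
    - [0,0,0.0007]
  rotation:
    - [0,0,0]
    - [0,0,0]
    - [0,0,0]
    - [0,0,0]

```text
time: 3.2
tool_pos: [449.0, 38.0, 68.4]
tcp_rot: [179.9, 0.0, 109.1]
ft_force: [2.9, 0.5, 6.0]
finger_gap: -0.2
grip_force: 2.4
```

servo_tool:
  fingers: [0,0,0,0]
  linear:
    - [0,0,-0.0014]
    - [0,0,-0.0014]
    - [0,0,-0.0014]
    - [0,0,-0.0014]
  rotation:
    - [0,0,0]
    - [0,0,0]
    - [0,0,0]
    - [0,0,0]

```text
time: 3.6
tool_pos: [448.1, 38.1, 69.2]
tcp_rot: [-180.0, -0.0, 109.1]
ft_force: [1.6, -1.0, 3.0]
finger_gap: 0.3
grip_force: 1.5
```

```bash
python3 -c "
from h import *
plan((557,83.5,74))"
```

```text
at [448.1  38.1  69.2] [-1.7997e+02 -1.0000e-02  1.0908e+02] F [ 1.56 -0.96  2.95] t 3.6 gap 0.34502156569572084
lin [ 0.0074  0.1177 -0.0049] rot [-0. -0. -0.]
```

servo_tool:
  fingers: [0,0,0,0,0,0,0,0,0]
  linear:
    - [0,0,-0.03]
    - [0.003,0.045,-0.03]
    - [0.005,0.09,-0.03]
    - [0.007,0.118,-0.03]
    - [0.007,0.118,-0.03]
    - [0.007,0.118,-0.007]
    - [0.007,0.118,-0.005]
    - [0.007,0.118,-0.005]
    - [0.007,0.118,-0.005]
  rotation:
    - [0,0,0]
    - [0,0,0]
    - [0,0,0]
    - [0,0,0]
    - [0,0,0]
    - [0,0,0]
    - [0,0,0]
    - [0,0,0]
    - [0,0,0]

```text
time: 4.5
tool_pos: [557.2, 83.0, 74.8]
tcp_rot: [-180.0, -0.0, 109.1]
ft_force: [0.2, -0.2, 1.2]
finger_gap: -0.2
grip_force: 0.0
```

servo_tool:
  fingers: [0,0,0,0]
  linear:
    - [0,0,0.001]
    - [0,0,0.002]
    - [0,0,0.002]
    - [0,0,0.002]
  rotation:
    - [0,0,0]
    - [0,0,0]
    - [0,0,0]
    - [0,0,0]

```text
time: 4.9
tool_pos: [557.8, 83.2, 72.7]
tcp_rot: [180.0, 0.0, 109.1]
ft_force: [0.1, -0.6, 0.0]
finger_gap: 0.2
grip_force: 0.0
```

servo_tool:
  fingers: [0,0,0,0]
  linear:
    - [0,0,0.001]
    - [0,0,0.002]
    - [0,0,0.002]
    - [0,0,0.002]
  rotation:
    - [0,0,0]
    - [0,0,0]
    - [0,0,0]
    - [0,0,0]

```text
time: 5.3
tool_pos: [557.6, 83.2, 70.3]
tcp_rot: [-180.0, -0.0, 109.1]
ft_force: [-0.8, -0.7, -0.6]
finger_gap: 0.2
grip_force: 0.0
```

servo_tool:
  fingers: [0,0,0,0]
  linear:
    - [0,0,0.001]
    - [0,0,0.001]
    - [0,0,0.001]
    - [0,0,0.001]
  rotation:
    - [0,0,0]
    - [0,0,0]
    - [0,0,0]
    - [0,0,0]

```text
time: 5.7
tool_pos: [557.7, 83.2, 69.4]
tcp_rot: [-180.0, 0.0, 109.1]
ft_force: [0.4, -0.9, -0.3]
finger_gap: -0.1
grip_force: 0.0
```

servo_tool:
  fingers: [0,0,0,0]
  linear:
    - [0,0,0.001]
    - [0,0,0.0015]
    - [0,0,0.0015]
    - [0,0,0.0015]
  rotation:
    - [0,0,0]
    - [0,0,0]
    - [0,0,0]
    - [0,0,0]

```text
time: 6.1
tool_pos: [557.7, 83.2, 68.0]
tcp_rot: [180.0, 0.0, 109.1]
ft_force: [0.0, 0.2, 1.5]
finger_gap: 0.0
grip_force: 0.4
```

servo_tool:
  fingers: [0,0,0,0]
  linear:
    - [0,0,0.001]
    - [0,0,0.001]
    - [0,0,0.001]
    - [0,0,0.001]
  rotation:
    - [0,0,0]
    - [0,0,0]
    - [0,0,0]
    - [0,0,0]

```text
time: 6.5
tool_pos: [557.8, 83.2, 67.1]
tcp_rot: [180.0, 0.0, 109.1]
ft_force: [-1.2, 0.0, 2.5]
finger_gap: -0.3
grip_force: 1.5
```

```bash
python3 -c "
from h import *
plan((596,-51,74))"
```

```text
at [557.8  83.2  67.1] [179.98   0.   109.08] F [-1.21  0.04  2.45] t 6.5 gap -0.3063243045605264
lin [-0.1394 -0.0078 -0.0069] rot [ 0.  0. -0.]
```

servo_tool:
  fingers: [0,0,0,0,0,0,0,0,0]
  linear:
    - [0,0,-0.03]
    - [-0.045,-0.003,-0.03]
    - [-0.09,-0.006,-0.03]
    - [-0.135,-0.008,-0.03]
    - [-0.14,-0.008,-0.03]
    - [-0.14,-0.008,-0.009]
    - [-0.14,-0.008,-0.007]
    - [-0.14,-0.008,-0.007]
    - [-0.14,-0.008,-0.007]
  rotation:
    - [0,0,0]
    - [0,0,0]
    - [0,0,0]
    - [0,0,0]
    - [0,0,0]
    - [0,0,0]
    - [0,0,0]
    - [0,0,0]
    - [0,0,0]

```text
time: 7.4
tool_pos: [595.9, -51.0, 74.3]
tcp_rot: [180.0, -0.0, 109.1]
ft_force: [-0.1, -0.1, 0.8]
finger_gap: 0.2
grip_force: 0.0
```

servo_tool:
  fingers: [0,0,0,0]
  linear:
    - [0,0,0.001]
    - [0,0,0.002]
    - [0,0,0.002]
    - [0,0,0.002]
  rotation:
    - [0,0,0]
    - [0,0,0]
    - [0,0,0]
    - [0,0,0]

```text
time: 7.8
tool_pos: [595.9, -51.6, 72.1]
tcp_rot: [180.0, 0.0, 109.1]
ft_force: [0.7, -0.7, 0.3]
finger_gap: -0.3
grip_force: 0.0
```

servo_tool:
  fingers: [0,0,0,0]
  linear:
    - [0,0,0.001]
    - [0,0,0.0015]
    - [0,0,0.0015]
    - [0,0,0.0015]
  rotation:
    - [0,0,0]
    - [0,0,0]
    - [0,0,0]
    - [0,0,0]

```text
time: 8.2
tool_pos: [595.9, -51.7, 70.5]
tcp_rot: [180.0, -0.0, 109.1]
ft_force: [-0.8, 0.6, -0.1]
finger_gap: 0.0
grip_force: 0.4
```

servo_tool:
  fingers: [0,0,0,0]
  linear:
    - [0,0,0.001]
    - [0,0,0.001]
    - [0,0,0.001]
    - [0,0,0.001]
  rotation:
    - [0,0,0]
    - [0,0,0]
    - [0,0,0]
    - [0,0,0]

```text
time: 8.6
tool_pos: [595.9, -51.7, 69.6]
tcp_rot: [180.0, 0.0, 109.1]
ft_force: [-1.2, 0.1, 2.6]
finger_gap: -0.1
grip_force: 1.4
```

```bash
python3 -c "
from h import *
plan((485,-96.5,74))"
```

```text
at [595.9 -51.7  69.6] [1.7999e+02 1.0000e-02 1.0908e+02] F [-1.22  0.1   2.62] t 8.6 gap -0.10624880364170584
lin [-0.0061 -0.1195 -0.0044] rot [ 0.  0. -0.]
```

servo_tool:
  fingers: [0,0,0,0,0,0,0,0,0]
  linear:
    - [0,0,-0.03]
    - [-0.002,-0.045,-0.03]
    - [-0.004,-0.09,-0.03]
    - [-0.006,-0.12,-0.03]
    - [-0.006,-0.12,-0.03]
    - [-0.006,-0.12,-0.007]
    - [-0.006,-0.12,-0.004]
    - [-0.006,-0.12,-0.004]
    - [-0.006,-0.12,-0.004]
  rotation:
    - [0,0,0]
    - [0,0,0]
    - [0,0,0]
    - [0,0,0]
    - [0,0,0]
    - [0,0,0]
    - [0,0,0]
    - [0,0,0]
    - [0,0,0]

```text
time: 9.5
tool_pos: [484.9, -96.5, 73.9]
tcp_rot: [180.0, 0.0, 109.1]
ft_force: [0.3, 0.3, 0.7]
finger_gap: 0.2
grip_force: 0.0
```

servo_tool:
  fingers: [0,0,0,0]
  linear:
    - [0,0,0.001]
    - [0,0,0.002]
    - [0,0,0.002]
    - [0,0,0.002]
  rotation:
    - [0,0,0]
    - [0,0,0]
    - [0,0,0]
    - [0,0,0]

```text
time: 9.9
tool_pos: [484.5, -96.6, 71.6]
tcp_rot: [180.0, 0.0, 109.1]
ft_force: [0.2, -0.2, 0.8]
finger_gap: 0.3
grip_force: 0.0
```

servo_tool:
  fingers: [0,0,0,0]
  linear:
    - [0,0,0.001]
    - [0,0,0.0015]
    - [0,0,0.0015]
    - [0,0,0.0015]
  rotation:
    - [0,0,0]
    - [0,0,0]
    - [0,0,0]
    - [0,0,0]

```text
time: 10.3
tool_pos: [484.3, -96.6, 69.9]
tcp_rot: [-180.0, 0.0, 109.1]
ft_force: [-0.4, -0.5, -0.1]
finger_gap: -0.0
grip_force: 0.1
```

servo_tool:
  fingers: [0,0,0,0]
  linear:
    - [0,0,0.001]
    - [0,0,0.0015]
    - [0,0,0.0015]
    - [0,0,0.0015]
  rotation:
    - [0,0,0]
    - [0,0,0]
    - [0,0,0]
    - [0,0,0]

```text
time: 10.7
tool_pos: [484.4, -96.6, 68.3]
tcp_rot: [-180.0, 0.0, 109.1]
ft_force: [0.6, 0.4, -0.7]
finger_gap: -0.2
grip_force: 0.0
```

servo_tool:
  fingers: [0,0,0,0]
  linear:
    - [0,0,0.001]
    - [0,0,0.001]
    - [0,0,0.001]
    - [0,0,0.001]
  rotation:
    - [0,0,0]
    - [0,0,0]
    - [0,0,0]
    - [0,0,0]

```text
time: 11.1
tool_pos: [484.4, -96.7, 67.4]
tcp_rot: [-180.0, 0.0, 109.1]
ft_force: [-1.0, -0.2, 0.9]
finger_gap: 0.2
grip_force: 0.0
```

servo_tool:
  fingers: [0,0,0,0]
  linear:
    - [0,0,0.001]
    - [0,0,0.001]
    - [0,0,0.001]
    - [0,0,0.001]
  rotation:
    - [0,0,0]
    - [0,0,0]
    - [0,0,0]
    - [0,0,0]

```text
time: 11.5
tool_pos: [484.4, -96.6, 66.4]
tcp_rot: [-180.0, 0.0, 109.1]
ft_force: [0.1, 1.2, 0.6]
finger_gap: 0.2
grip_force: 0.0
```

servo_tool:
  fingers: [0,0,0,0]
  linear:
    - [0,0,0.001]
    - [0,0,0.001]
    - [0,0,0.001]
    - [0,0,0.001]
  rotation:
    - [0,0,0]
    - [0,0,0]
    - [0,0,0]
    - [0,0,0]

```text
time: 11.9
tool_pos: [484.4, -96.7, 65.4]
tcp_rot: [-180.0, 0.0, 109.1]
ft_force: [-0.5, -0.4, 0.2]
finger_gap: 0.2
grip_force: 0.0
```

servo_tool:
  fingers: [0,0,0,0]
  linear:
    - [0,0,0.001]
    - [0,0,0.001]
    - [0,0,0.001]
    - [0,0,0.001]
  rotation:
    - [0,0,0]
    - [0,0,0]
    - [0,0,0]
    - [0,0,0]

```text
time: 12.3
tool_pos: [484.5, -96.6, 64.7]
tcp_rot: [180.0, 0.0, 109.1]
ft_force: [-2.3, 2.0, 5.4]
finger_gap: -0.2
grip_force: 2.9
```

```bash
python3 -c "
from h import *
a=save('wrist','w2');b=save('scene','s2')
cv2.imwrite('pics/w2b.png',np.hstack([cv2.resize(a['frame'][:,:,::-1],(400,300)),cv2.resize(b['frame'][120:230,120:320,::-1],(400,300))]))
print(r.sense()['ft_force'],r.sense()['grip_force'])"
```

```text
[-2.62432838  1.3068735   5.09804212] 2.888405565172434
```

View pics/w2b.png

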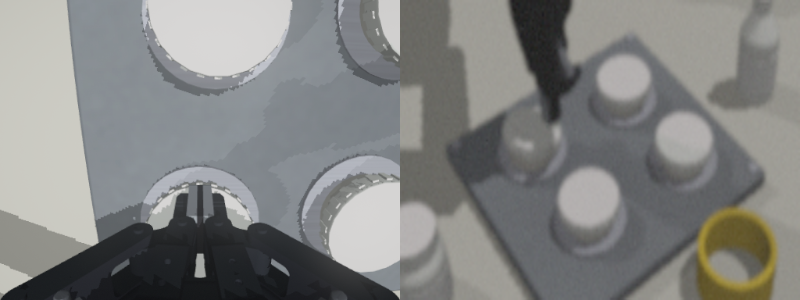

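Cap 1 is the loose one: it tipped about 4 mm with almost no force and then stopped firmly. In the scene view it is shaded differently from the others. Next I press its middle.

servo_tool:
  fingers: [0,0,0,0,0,0,0]
  linear:
    - [0,0,-0.02]
    - [-0.028,0,-0.02]
    - [-0.028,0,-0.02]
    - [-0.028,0,-0.008]
    - [-0.028,0,-0.006]
    - [-0.028,0,-0.005]
    - [-0.028,0,-0.005]
  rotation:
    - [0,0,0]
    - [0,0,0]
    - [0,0,0]
    - [0,0,0]
    - [0,0,0]
    - [0,0,0]
    - [0,0,0]

```text
time: 13.1
tool_pos: [494.2, -123.5, 69.8]
tcp_rot: [179.9, 0.1, 109.1]
ft_force: [0.1, -2.8, 9.1]
finger_gap: 0.4
grip_force: 4.1
```

servo_tool:
  fingers: [0,0,0,0,0,0]
  linear:
    - [0,0,0.001]
    - [0,0,0.002]
    - [0,0,0.003]
    - [0,0,0.003]
    - [0,0,0.003]
    - [0,0,0.003]
  rotation:
    - [0,0,0]
    - [0,0,0]
    - [0,0,0]
    - [0,0,0]
    - [0,0,0]
    - [0,0,0]

```text
time: 13.7
tool_pos: [494.6, -124.1, 67.5]
tcp_rot: [179.9, 0.2, 109.1]
ft_force: [-2.2, -5.6, 14.0]
finger_gap: -0.1
grip_force: 6.4
```

servo_tool:
  fingers: [0,0,0,0,0]
  linear:
    - [0,0,0.001]
    - [0,0,0.002]
    - [0,0,0.002]
    - [0,0,0.002]
    - [0,0,0.002]
  rotation:
    - [0,0,0]
    - [0,0,0]
    - [0,0,0]
    - [0,0,0]
    - [0,0,0]

```text
time: 14.2
tool_pos: [495.2, -125.4, 66.8]
tcp_rot: [179.9, 0.4, 109.1]
ft_force: [-4.5, -10.5, 21.3]
finger_gap: -0.1
grip_force: 10.2
```

servo_tool:
  fingers: [0,0,0,0,0]
  linear:
    - [0,0,0.001]
    - [0,0,0.001]
    - [0,0,0.001]
    - [0,0,0.001]
    - [0,0,0.001]
  rotation:
    - [0,0,0]
    - [0,0,0]
    - [0,0,0]
    - [0,0,0]
    - [0,0,0]

```text
time: 14.7
tool_pos: [495.4, -125.9, 66.5]
tcp_rot: [179.9, 0.4, 109.1]
ft_force: [-9.0, -11.4, 26.6]
finger_gap: -0.0
grip_force: 13.2
```

servo_tool:
  fingers: [0,0,0,0,0,0]
  linear:
    - [0,0,-0.01]
    - [0,0,-0.06]
    - [0.05,0,-0.06]
    - [0.1,0,-0.06]
    - [0.1,0,-0.06]
    - [0.1,0,-0.06]
  rotation:
    - [0,0,0]
    - [0,0,0]
    - [0,0,0]
    - [0,0,0]
    - [0,0,0]
    - [0,0,0]

```text
time: 15.3
tool_pos: [459.6, -26.9, 122.2]
tcp_rot: [-179.9, -0.1, 109.3]
ft_force: [-1.0, -0.9, 0.6]
finger_gap: 0.1
grip_force: 0.0
```

```bash
python3 -c "
from h import *
a=save('wrist','w3');b=save('scene','s3')
cv2.imwrite('pics/w3b.png',np.hstack([cv2.resize(a['frame'][:,:,::-1],(400,300)),cv2.resize(b['frame'][120:230,120:320,::-1],(400,300))]))
print(r.sense()['ft_force'],r.sense()['tool_pos'])"
```

```text
[ 0.05989968 -0.17267281  0.85144416] [460.49375397 -28.56820381 122.65721407]
```

View pics/w3b.png

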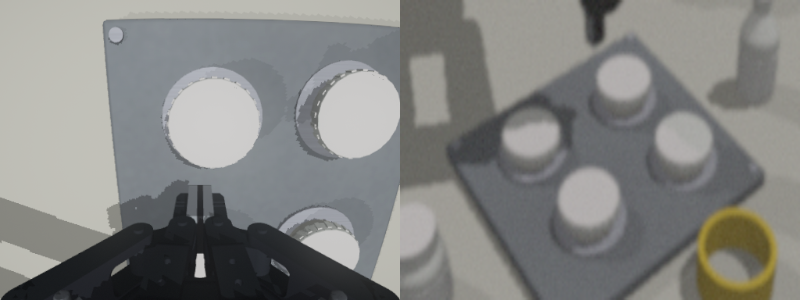

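servo_tool:
  fingers: [0,0,0,0,0]
  linear:
    - [-0.045,-0.003,0]
    - [-0.09,-0.006,0]
    - [-0.135,-0.009,0]
    - [-0.139,-0.009,0]
    - [-0.139,-0.009,0]
  rotation:
    - [0,0,0]
    - [0,0,0]
    - [0,0,0]
    - [0,0,0]
    - [0,0,0]

```text
time: 15.9
tool_pos: [497.5, -164.9, 122.7]
tcp_rot: [-179.9, -0.1, 108.8]
ft_force: [-0.1, 0.3, -0.6]
finger_gap: -0.1
grip_force: 0.0
```

```bash
python3 -c "
from h import *
a=save('wrist','w4')
cv2.imwrite('pics/w4b.png',cv2.resize(a['frame'][:,:,::-1],(800,600)))
plan((485,-96.5,72))"
```

```text
at [ 497.3 -163.6  122.6] [-1.7994e+02 -8.0000e-02  1.0894e+02] F [-1.3   1.24 -0.09] t 15.95 gap -0.11120965244712029
lin [0.0674 0.0102 0.0507] rot [-0.1 -0.1 -0.2]
```

View pics/w4b.png

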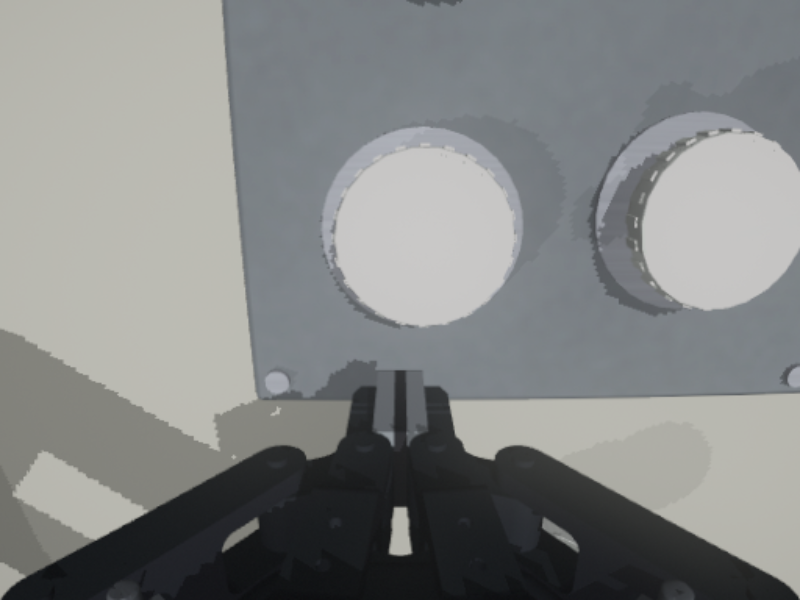

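```bash
python3 -c "
from h import *
s=load('w4')
f=lambda u,v,z=48: pix2z(s,(u+.5)*.64-.5,(v+.5)*.64-.5,z).round(1)
print(f(424.5,236.5),np.linalg.norm(f(333,236)-f(516,236)),np.linalg.norm(f(424,147)-f(424,326)))
M=np.array(s['camera_from_world']);print(-M[:3,:3].T@M[:3,3])
"
```

```text
[ 493.8 -125.4   48. ] 71.91355922216611 71.4849634538621
[472.54484298 -92.56244634 246.41642514]
```

The cap's centre measures (494,-125) and it looks round at home height. I'll probe both edges lightly to confirm it no longer rocks.

servo_tool:
  fingers: [0,0,0,0,0,0,0]
  linear:
    - [0.04,0.005,0]
    - [0.066,0.01,0.01]
    - [0.066,0.01,0.045]
    - [0.066,0.01,0.053]
    - [0.066,0.01,0.055]
    - [0.066,0.01,0.055]
    - [0.066,0.01,0.055]
  rotation:
    - [0,0,0]
    - [0,0,0]
    - [0,0,0]
    - [0,0,0]
    - [0,0,0]
    - [0,0,0]
    - [0,0,0]

```text
time: 16.65
tool_pos: [486.7, -97.7, 69.8]
tcp_rot: [179.9, 0.1, 109.1]
ft_force: [-0.0, -0.2, -0.1]
finger_gap: -0.0
grip_force: 0.0
```

servo_tool:
  fingers: [0,0,0,0]
  linear:
    - [0,0,0.001]
    - [0,0,0.0015]
    - [0,0,0.0015]
    - [0,0,0.0015]
  rotation:
    - [0,0,0]
    - [0,0,0]
    - [0,0,0]
    - [0,0,0]

```text
time: 17.05
tool_pos: [485.8, -97.3, 67.1]
tcp_rot: [180.0, 0.0, 109.1]
ft_force: [0.1, -0.1, -0.1]
finger_gap: -0.1
grip_force: 0.0
```

servo_tool:
  fingers: [0,0,0,0]
  linear:
    - [0,0,0.001]
    - [0,0,0.001]
    - [0,0,0.001]
    - [0,0,0.001]
  rotation:
    - [0,0,0]
    - [0,0,0]
    - [0,0,0]
    - [0,0,0]

```text
time: 17.45
tool_pos: [485.7, -97.2, 65.9]
tcp_rot: [-180.0, -0.0, 109.1]
ft_force: [-0.2, 0.7, 0.1]
finger_gap: 0.2
grip_force: 0.0
```

servo_tool:
  fingers: [0,0,0,0]
  linear:
    - [0,0,0.0007]
    - [0,0,0.0007]
    - [0,0,0.0007]
    - [0,0,0.0007]
  rotation:
    - [0,0,0]
    - [0,0,0]
    - [0,0,0]
    - [0,0,0]

```text
time: 17.85
tool_pos: [485.7, -97.2, 65.2]
tcp_rot: [180.0, 0.0, 109.1]
ft_force: [0.2, 1.0, 0.3]
finger_gap: -0.2
grip_force: 0.1
```

servo_tool:
  fingers: [0,0,0,0]
  linear:
    - [0,0,0.001]
    - [0,0,0.001]
    - [0,0,0.001]
    - [0,0,0.001]
  rotation:
    - [0,0,0]
    - [0,0,0]
    - [0,0,0]
    - [0,0,0]

```text
time: 18.25
tool_pos: [485.7, -97.3, 64.2]
tcp_rot: [-180.0, 0.0, 109.1]
ft_force: [-0.5, 0.6, -0.7]
finger_gap: -0.2
grip_force: 0.1
```

servo_tool:
  fingers: [0,0,0,0]
  linear:
    - [0,0,0.0007]
    - [0,0,0.0007]
    - [0,0,0.0007]
    - [0,0,0.0007]
  rotation:
    - [0,0,0]
    - [0,0,0]
    - [0,0,0]
    - [0,0,0]

```text
time: 18.65
tool_pos: [485.7, -97.2, 63.5]
tcp_rot: [-180.0, 0.0, 109.1]
ft_force: [-0.4, 0.6, -0.6]
finger_gap: 0.1
grip_force: 0.1
```

servo_tool:
  fingers: [0,0,0,0]
  linear:
    - [0,0,0.001]
    - [0,0,0.001]
    - [0,0,0.001]
    - [0,0,0.001]
  rotation:
    - [0,0,0]
    - [0,0,0]
    - [0,0,0]
    - [0,0,0]

```text
time: 19.05
tool_pos: [485.7, -97.3, 62.5]
tcp_rot: [-180.0, 0.0, 109.1]
ft_force: [0.1, 0.8, -0.4]
finger_gap: -0.0
grip_force: 0.1
```

servo_tool:
  fingers: [0,0,0,0]
  linear:
    - [0,0,0.0007]
    - [0,0,0.0007]
    - [0,0,0.0007]
    - [0,0,0.0007]
  rotation:
    - [0,0,0]
    - [0,0,0]
    - [0,0,0]
    - [0,0,0]

```text
time: 19.45
tool_pos: [485.7, -97.3, 61.8]
tcp_rot: [-180.0, 0.0, 109.1]
ft_force: [-0.5, -0.1, -0.2]
finger_gap: -0.1
grip_force: 0.2
```

servo_tool:
  fingers: [0,0,0,0]
  linear:
    - [0,0,0.0007]
    - [0,0,0.0007]
    - [0,0,0.0007]
    - [0,0,0.0007]
  rotation:
    - [0,0,0]
    - [0,0,0]
    - [0,0,0]
    - [0,0,0]

```text
time: 19.85
tool_pos: [485.7, -97.2, 61.2]
tcp_rot: [180.0, -0.0, 109.1]
ft_force: [-1.8, 1.5, 3.0]
finger_gap: 0.2
grip_force: 1.9
```

servo_tool:
  fingers: [0,0,0,0]
  linear:
    - [0,0,0.0007]
    - [0,0,0.0007]
    - [0,0,0.0007]
    - [0,0,0.0007]
  rotation:
    - [0,0,0]
    - [0,0,0]
    - [0,0,0]
    - [0,0,0]

```text
time: 20.25
tool_pos: [485.9, -97.2, 61.0]
tcp_rot: [180.0, 0.0, 109.1]
ft_force: [-3.6, 2.3, 8.4]
finger_gap: 0.1
grip_force: 4.4
```

```bash
python3 -c "
from h import *
import time
b=save('scene','s4');c=load('s3');d=load('s2')
cv2.imwrite('pics/s4b.png',np.hstack([cv2.resize(x['frame'][150:205,155:215,::-1],(266,244),interpolation=2) for x in (d,c,b)]))
plan((494,-125,74))"
```

```text
at [485.9 -97.2  61. ] [179.98   0.   109.08] F [-2.99  2.81  8.91] t 20.3 gap 0.10096095164875016
lin [-0.029  -0.0014 -0.013 ] rot [ 0.  0. -0.]
```

View pics/s4b.png

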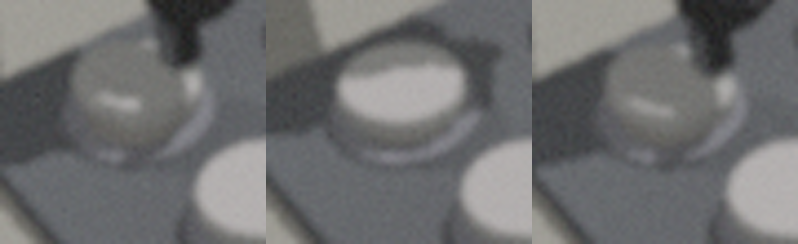

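servo_tool:
  fingers: [0,0,0,0,0,0,0,0]
  linear:
    - [0,0,-0.03]
    - [-0.04,0,-0.03]
    - [-0.055,0,-0.03]
    - [-0.055,0,-0.03]
    - [-0.055,0,-0.012]
    - [-0.055,0,-0.009]
    - [-0.055,0,-0.009]
    - [-0.055,0,-0.009]
  rotation:
    - [0,0,0]
    - [0,0,0]
    - [0,0,0]
    - [0,0,0]
    - [0,0,0]
    - [0,0,0]
    - [0,0,0]
    - [0,0,0]

```text
time: 21.1
tool_pos: [503.3, -148.6, 69.3]
tcp_rot: [-180.0, -0.0, 109.1]
ft_force: [-0.2, 0.1, 0.8]
finger_gap: 0.4
grip_force: 0.0
```

servo_tool:
  fingers: [0,0,0]
  linear:
    - [0,0,0.001]
    - [0,0,0.001]
    - [0,0,0.001]
  rotation:
    - [0,0,0]
    - [0,0,0]
    - [0,0,0]

```text
time: 21.4
tool_pos: [503.9, -149.2, 68.8]
tcp_rot: [180.0, 0.0, 109.1]
ft_force: [-0.4, 0.2, -0.5]
finger_gap: -0.0
grip_force: 0.0
```

servo_tool:
  fingers: [0,0,0]
  linear:
    - [0,0,0.001]
    - [0,0,0.001]
    - [0,0,0.001]
  rotation:
    - [0,0,0]
    - [0,0,0]
    - [0,0,0]

```text
time: 21.7
tool_pos: [503.6, -149.2, 67.4]
tcp_rot: [-180.0, -0.0, 109.1]
ft_force: [0.2, 0.2, 0.3]
finger_gap: 0.0
grip_force: 0.0
```

servo_tool:
  fingers: [0,0,0]
  linear:
    - [0,0,0.001]
    - [0,0,0.001]
    - [0,0,0.001]
  rotation:
    - [0,0,0]
    - [0,0,0]
    - [0,0,0]

```text
time: 22.0
tool_pos: [503.7, -149.3, 66.5]
tcp_rot: [180.0, 0.0, 109.1]
ft_force: [0.7, -0.4, -0.1]
finger_gap: -0.1
grip_force: 0.2
```

servo_tool:
  fingers: [0,0,0]
  linear:
    - [0,0,0.001]
    - [0,0,0.001]
    - [0,0,0.001]
  rotation:
    - [0,0,0]
    - [0,0,0]
    - [0,0,0]

```text
time: 22.3
tool_pos: [503.9, -149.3, 65.6]
tcp_rot: [180.0, 0.0, 109.1]
ft_force: [1.3, -1.2, 0.6]
finger_gap: 0.1
grip_force: 0.9
```

servo_tool:
  fingers: [0,0,0]
  linear:
    - [0,0,0.001]
    - [0,0,0.001]
    - [0,0,0.001]
  rotation:
    - [0,0,0]
    - [0,0,0]
    - [0,0,0]

```text
time: 22.6
tool_pos: [503.8, -149.3, 64.5]
tcp_rot: [180.0, 0.0, 109.1]
ft_force: [0.9, -2.5, 1.9]
finger_gap: 0.0
grip_force: 1.2
```

servo_tool:
  fingers: [0,0,0]
  linear:
    - [0,0,0.001]
    - [0,0,0.001]
    - [0,0,0.001]
  rotation:
    - [0,0,0]
    - [0,0,0]
    - [0,0,0]

```text
time: 22.9
tool_pos: [503.8, -149.3, 63.5]
tcp_rot: [180.0, 0.0, 109.1]
ft_force: [0.9, -2.3, 2.8]
finger_gap: -0.1
grip_force: 1.5
```

servo_tool:
  fingers: [0,0,0]
  linear:
    - [0,0,0.001]
    - [0,0,0.001]
    - [0,0,0.001]
  rotation:
    - [0,0,0]
    - [0,0,0]
    - [0,0,0]

```text
time: 23.2
tool_pos: [503.9, -149.4, 62.6]
tcp_rot: [180.0, 0.0, 109.1]
ft_force: [2.0, -4.4, 3.9]
finger_gap: 0.2
grip_force: 2.2
```

Cap 1 still rocks, so it is not fully home. I'll press again with the jaw turned 90° and slightly open, so the two fingers straddle the pivot and hold the cap level.

servo_tool:
  fingers: [0,0,0.025,0.025,0.025,0.025,0.025,0.025,0.025,0.025]
  linear:
    - [0,0,-0.03]
    - [0.026,-0.001,-0.03]
    - [0.026,-0.001,-0.03]
    - [0.026,-0.001,-0.03]
    - [0.026,-0.001,-0.03]
    - [0.026,-0.001,-0.03]
    - [0.026,-0.001,-0.03]
    - [0.026,-0.001,-0.03]
    - [0.026,-0.001,-0.03]
    - [0.026,-0.001,-0.03]
  rotation:
    - [0,0,0]
    - [0,0,8]
    - [0,0,16]
    - [0,0,24]
    - [0,0,32]
    - [0,0,40]
    - [0,0,48]
    - [0,0,56]
    - [0,0,64]
    - [0,0,72]

```text
time: 24.2
tool_pos: [493.0, -123.9, 91.3]
tcp_rot: [-179.8, 0.1, 36.8]
ft_force: [0.6, -0.1, 0.5]
finger_gap: 24.9
grip_force: 0.0
```

servo_tool:
  fingers: [0.025,0.025,0.025,0.025,0.025]
  linear:
    - [0,0,0]
    - [0,0,0]
    - [0,0,0]
    - [0,0,0]
    - [0,0,0]
  rotation:
    - [0,0,8]
    - [0,0,16]
    - [0,0,18]
    - [0,0,18]
    - [0,0,18]

```text
time: 24.7
tool_pos: [493.5, -124.3, 91.7]
tcp_rot: [-179.9, 0.1, 19.2]
ft_force: [-0.5, -0.2, -0.3]
finger_gap: 25.1
grip_force: 0.0
```

```bash
python3 -c "
from h import *
plan((494.2,-124.8,74),19.1)"
```

```text
at [ 493.5 -124.3   91.7] [-1.7991e+02  7.0000e-02  1.9170e+01] F [-0.54 -0.19 -0.34] t 24.7 gap 25.145110538116715
lin [0.0005 0.0007 0.0177] rot [-0.1  0.1  0.1]
```

Now down, pressing in small steps.

servo_tool:
  fingers: [0.025,0.025,0.025,0.025,0.025,0.025]
  linear:
    - [0,0,0.018]
    - [0,0,0.021]
    - [0,0,0.024]
    - [0,0,0.024]
    - [0,0,0.024]
    - [0,0,0.024]
  rotation:
    - [0,0,0]
    - [0,0,0]
    - [0,0,0]
    - [0,0,0]
    - [0,0,0]
    - [0,0,0]

```text
time: 25.3
tool_pos: [494.5, -125.1, 68.9]
tcp_rot: [180.0, -0.0, 19.1]
ft_force: [0.4, 0.4, -0.8]
finger_gap: 24.8
grip_force: 0.0
```

servo_tool:
  fingers: [0.025,0.025,0.025,0.025]
  linear:
    - [0,0,0.001]
    - [0,0,0.0015]
    - [0,0,0.0015]
    - [0,0,0.0015]
  rotation:
    - [0,0,0]
    - [0,0,0]
    - [0,0,0]
    - [0,0,0]

```text
time: 25.7
tool_pos: [494.3, -124.9, 67.0]
tcp_rot: [180.0, -0.0, 19.1]
ft_force: [-0.4, 0.9, 0.8]
finger_gap: 25.0
grip_force: 0.5
```

servo_tool:
  fingers: [0.025,0.025,0.025,0.025]
  linear:
    - [0,0,0.001]
    - [0,0,0.0015]
    - [0,0,0.0015]
    - [0,0,0.0015]
  rotation:
    - [0,0,0]
    - [0,0,0]
    - [0,0,0]
    - [0,0,0]

```text
time: 26.1
tool_pos: [494.5, -125.0, 66.6]
tcp_rot: [180.0, -0.0, 19.1]
ft_force: [-3.7, 2.3, 11.7]
finger_gap: 25.0
grip_force: 5.9
```

servo_tool:
  fingers: [0.025,0.025,0.025,0.025]
  linear:
    - [0,0,0.0015]
    - [0,0,0.0015]
    - [0,0,0.0015]
    - [0,0,0.0015]
  rotation:
    - [0,0,0]
    - [0,0,0]
    - [0,0,0]
    - [0,0,0]

```text
time: 26.5
tool_pos: [494.6, -125.0, 66.4]
tcp_rot: [180.0, -0.0, 19.1]
ft_force: [-11.1, 4.2, 25.4]
finger_gap: 25.3
grip_force: 12.5
```

servo_tool:
  fingers: [0.025,0.025,0.025,0.025]
  linear:
    - [0,0,0.001]
    - [0,0,0.001]
    - [0,0,0.001]
    - [0,0,0.001]
  rotation:
    - [0,0,0]
    - [0,0,0]
    - [0,0,0]
    - [0,0,0]

```text
time: 26.9
tool_pos: [494.8, -125.0, 66.3]
tcp_rot: [180.0, -0.0, 19.1]
ft_force: [-15.9, 6.2, 33.3]
finger_gap: 24.9
grip_force: 16.9
```

servo_tool:
  fingers: [0.025,0.025,0.025,0,0,0,0,0]
  linear:
    - [0,0,0.0005]
    - [0,0,0.0005]
    - [0,0,-0.02]
    - [0,-0.028,-0.02]
    - [0,-0.028,-0.02]
    - [0,-0.028,-0.01]
    - [0,-0.028,-0.006]
    - [0,-0.028,-0.006]
  rotation:
    - [0,0,0]
    - [0,0,0]
    - [0,0,0]
    - [0,0,0]
    - [0,0,0]
    - [0,0,0]
    - [0,0,0]
    - [0,0,0]

```text
time: 27.7
tool_pos: [484.0, -98.6, 67.2]
tcp_rot: [-179.9, 0.1, 19.1]
ft_force: [-0.5, -0.5, -0.5]
finger_gap: 0.1
grip_force: 0.0
```

servo_tool:
  fingers: [0,0,0,0]
  linear:
    - [0,0,0.001]
    - [0,0,0.001]
    - [0,0,0.001]
    - [0,0,0.001]
  rotation:
    - [0,0,0]
    - [0,0,0]
    - [0,0,0]
    - [0,0,0]

```text
time: 28.1
tool_pos: [485.2, -98.6, 68.1]
tcp_rot: [180.0, -0.0, 19.1]
ft_force: [0.1, 0.4, -0.5]
finger_gap: -0.3
grip_force: 0.0
```

servo_tool:
  fingers: [0,0,0,0]
  linear:
    - [0,0,0.001]
    - [0,0,0.001]
    - [0,0,0.001]
    - [0,0,0.001]
  rotation:
    - [0,0,0]
    - [0,0,0]
    - [0,0,0]
    - [0,0,0]

```text
time: 28.5
tool_pos: [485.1, -98.5, 66.9]
tcp_rot: [180.0, -0.0, 19.1]
ft_force: [-0.2, -0.4, -0.5]
finger_gap: -0.1
grip_force: 0.0
```

servo_tool:
  fingers: [0,0,0,0]
  linear:
    - [0,0,0.0007]
    - [0,0,0.0007]
    - [0,0,0.0007]
    - [0,0,0.0007]
  rotation:
    - [0,0,0]
    - [0,0,0]
    - [0,0,0]
    - [0,0,0]

```text
time: 28.9
tool_pos: [485.0, -98.5, 66.2]
tcp_rot: [180.0, 0.0, 19.1]
ft_force: [0.4, -0.9, 0.5]
finger_gap: 0.1
grip_force: 0.1
```

servo_tool:
  fingers: [0,0,0,0]
  linear:
    - [0,0,0.0005]
    - [0,0,0.0005]
    - [0,0,0.0005]
    - [0,0,0.0005]
  rotation:
    - [0,0,0]
    - [0,0,0]
    - [0,0,0]
    - [0,0,0]

```text
time: 29.3
tool_pos: [485.1, -98.5, 65.7]
tcp_rot: [180.0, 0.0, 19.1]
ft_force: [-0.4, 0.3, 0.4]
finger_gap: -0.4
grip_force: 0.2
```

servo_tool:
  fingers: [0,0,0]
  linear:
    - [0,0,0.0005]
    - [0,0,0.0005]
    - [0,0,0.0005]
  rotation:
    - [0,0,0]
    - [0,0,0]
    - [0,0,0]

```text
time: 29.6
tool_pos: [485.1, -98.5, 65.2]
tcp_rot: [180.0, 0.0, 19.1]
ft_force: [0.3, 0.1, 0.6]
finger_gap: 0.1
grip_force: 0.2
```

servo_tool:
  fingers: [0,0,0]
  linear:
    - [0,0,0.0005]
    - [0,0,0.0005]
    - [0,0,0.0005]
  rotation:
    - [0,0,0]
    - [0,0,0]
    - [0,0,0]

```text
time: 29.9
tool_pos: [485.0, -98.5, 64.7]
tcp_rot: [180.0, 0.0, 19.1]
ft_force: [0.0, -0.1, -0.1]
finger_gap: 0.2
grip_force: 0.2
```

servo_tool:
  fingers: [0,0,0,0]
  linear:
    - [0,0,0.001]
    - [0,0,0.002]
    - [0,0,0.002]
    - [0,0,0.002]
  rotation:
    - [0,0,0]
    - [0,0,0]
    - [0,0,0]
    - [0,0,0]

```text
time: 30.3
tool_pos: [485.0, -98.6, 62.6]
tcp_rot: [180.0, 0.0, 19.1]
ft_force: [0.2, 0.3, -1.1]
finger_gap: -0.0
grip_force: 0.0
```

```bash
python3 -c "
from h import *
a=save('wrist','w5')
cv2.imwrite('pics/w5b.png',cv2.resize(a['frame'][:,:,::-1],(800,600)))
plan((494,-125,74),19.1)"
```

```text
at [485.  -98.6  62.6] [1.800e+02 1.000e-02 1.908e+01] F [-0.58 -0.45  0.02] t 30.35 gap 0.030417580545833652
lin [-0.0001  0.0279 -0.0114] rot [ 0.  0. -0.]
```

View pics/w5b.png

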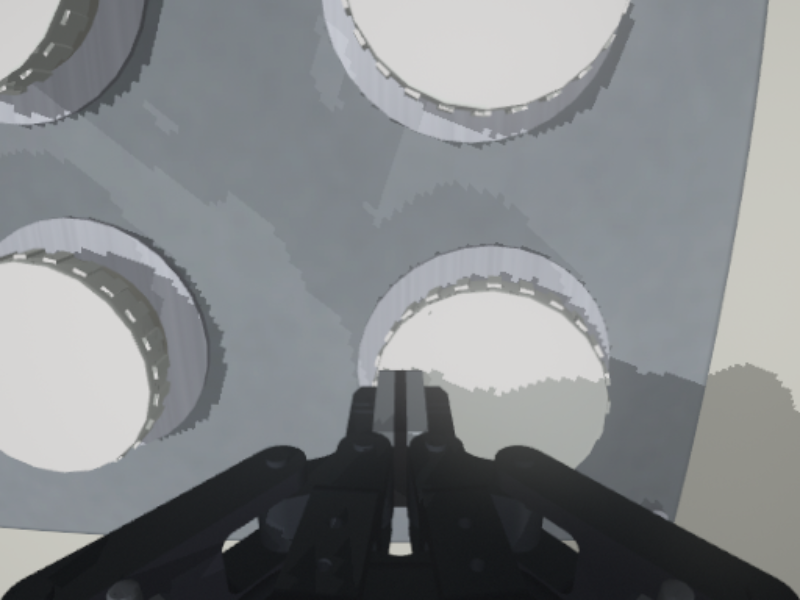

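The wrist view shows the fingertip at the left edge of cap 1, around (400,380), with the cap's top spanning x from 375 to 610. I'll fit a 3D disc to the cap outlines in the stored wrist pictures to get the tilt.

```bash
cat > fit.py <<'E'
from h import *
from scipy.optimize import least_squares
ex=np.array([np.cos(np.radians(19.1)),np.sin(np.radians(19.1)),0]);ey=np.array([-ex[1],ex[0],0])
def proj(s,p):
    M=np.array(s['camera_from_world']);c=p@M[:3,:3].T+M[:3,3];q=np.c_[c[:,0],-c[:,1]]/(-c[:,2:]);q*=1+s['k1']*(q**2).sum(1,keepdims=True)
    return q*[s['fx'],s['fy']]+[s['cx'],s['cy']]
def circ(x,n=360):
    t=np.linspace(0,2*np.pi,n,endpoint=False);cx,cy,z,a=x
    e=ey*np.cos(a)+np.array([0,0,np.sin(a)])
    return np.array([cx,cy,z])+36*(np.outer(np.cos(t),ex)+np.outer(np.sin(t),e))
def edges(s,x0,rng=6,clip=None):
    # strongest bright->dark step along outward normals
    g=cv2.GaussianBlur(cv2.cvtColor(s['frame'],cv2.COLOR_RGB2GRAY),(0,0),.8).astype(np.float32)
    c=proj(s,circ(x0));n=c-proj(s,circ([*x0[:3],x0[3]])*1)+0
    ctr=c.mean(0);n=(c-ctr)/np.linalg.norm(c-ctr,axis=1,keepdims=True)
    d=np.arange(-rng,rng+.01,.25);P=c[:,None]+n[:,None]*d[None,:,None]
    v=cv2.remap(g,P[...,0].astype(np.float32),P[...,1].astype(np.float32),1)
    k=np.gradient(v,axis=1);i=k.argmin(1);ok=(k.min(1)<-4)&(v[:,:8].mean(1)>150)&(c[:,0]>8)&(c[:,0]<504)&(c[:,1]>8)&(c[:,1]<376)
    return ok,P[np.arange(len(c)),i]
def fit(s,x0):
    x=np.array(x0,float);
    for rng in(8,5,4):
        ok,e=edges(s,x,rng)
        def res(y):
            c=proj(s,circ(y));ctr=c.mean(0);D=np.linalg.norm(c[None]-e[ok][:,None],axis=2);return D.min(1)
        def res2(y):
            c=proj(s,circ(y,720));o=[]
            ctr=c.mean(0);ang=np.arctan2(*(c-ctr).T[::-1]);r_=np.linalg.norm(c-ctr,axis=1);k=np.argsort(ang)
            q=e[ok]-ctr;return np.linalg.norm(q,axis=1)-np.interp(np.arctan2(q[:,1],q[:,0]),ang[k],r_[k],period=2*np.pi)
        f=least_squares(res2,x,loss='soft_l1',f_scale=.5,x_scale=[1,1,1,.02]);x=f.x
    return x.round(3),ok.sum(),np.median(abs(res2(x))).round(2)
E
python3 - <<'E'
from fit import *
for n,ps in(('w1',(4,2)),('w3',(2,4)),('w4',(1,3)),('w5',(1,))):
    for p in ps:
        for a in(-.1,0,.1): print(n,p,*fit(load(n),[*P[p],48,a]))
E
```

```text
w1 4 [ 5.69288e+02  5.37160e+01  4.52960e+01 -1.00000e-03] 345 0.25
w1 4 [ 5.69356e+02  5.37010e+01  4.51750e+01 -2.00000e-03] 344 0.24
w1 4 [ 5.69353e+02  5.37150e+01  4.51900e+01 -3.00000e-03] 344 0.24
w1 2 [ 4.58679e+02  6.65700e+00  4.75650e+01 -1.00000e-02] 212 0.29
w1 2 [ 4.58716e+02  6.62600e+00  4.76710e+01 -1.40000e-02] 212 0.27
w1 2 [ 4.58707e+02  6.64100e+00  4.75350e+01 -1.60000e-02] 211 0.3
w3 2 [4.58663e+02 7.72500e+00 4.95610e+01 4.20000e-02] 236 0.28
w3 2 [4.58618e+02 7.76000e+00 4.97710e+01 4.50000e-02] 240 0.3
w3 2 [4.5863e+02 7.7260e+00 4.9492e+01 4.0000e-02] 239 0.33
w3 4 [ 5.69226e+02  5.47320e+01  4.56140e+01 -2.00000e-03] 288 0.24
w3 4 [ 5.69198e+02  5.47240e+01  4.56370e+01 -2.00000e-03] 288 0.25
w3 4 [ 5.69244e+02  5.47300e+01  4.55930e+01 -3.00000e-03] 287 0.25
w4 1 [ 4.91008e+02 -1.20012e+02  6.09410e+01 -1.95000e-01] 231 0.4
w4 1 [ 4.91001e+02 -1.20017e+02  6.09350e+01 -1.92000e-01] 230 0.41
w4 1 [ 4.90984e+02 -1.19985e+02  6.09690e+01 -1.97000e-01] 236 0.38
w4 3 [ 6.07387e+02 -8.00660e+01  4.80630e+01 -7.00000e-03] 270 0.27
w4 3 [ 6.07418e+02 -8.00720e+01  4.80200e+01 -8.00000e-03] 270 0.26
w4 3 [ 6.07459e+02 -8.00790e+01  4.79730e+01 -7.00000e-03] 269 0.25
w5 1 [ 4.92639e+02 -1.25722e+02  4.51030e+01 -1.83000e-01] 189 0.34
w5 1 [ 4.92670e+02 -1.25681e+02  4.52210e+01 -1.78000e-01] 192 0.35
w5 1 [ 4.92642e+02 -1.25704e+02  4.51790e+01 -1.82000e-01] 189 0.38
```

Run:
```python
from fit import *
for n in('w4','w5'):
    s=load(n)
    for x0 in([496.8,-127,45,-.12],[496.8,-127,45,0.],[496.8,-127,45,.12]):
        for rng in(4,3):
            ok,e=edges(s,x0,rng)
            def res(y):
                c=proj(s,circ([y[2],y[3],y[0],y[1]],720));ctr=c.mean(0);ang=np.arctan2(*(c-ctr).T[::-1]);r_=np.linalg.norm(c-ctr,axis=1);k=np.argsort(ang)
                q=e[ok]-ctr;d=np.linalg.norm(q,axis=1)-np.interp(np.arctan2(q[:,1],q[:,0]),ang[k],r_[k],period=2*np.pi)
                return np.r_[d,10*(np.array(y[2:])-[496.8,-127])]
            f=least_squares(res,[x0[2],x0[3],x0[0],x0[1]],loss='soft_l1',f_scale=.5,x_scale=[1,.02,1,1]);y=f.x;x0=[y[2],y[3],y[0],y[1]]
        print(n,np.round(x0,3),ok.sum(),f.cost.round(1))
```

```text
w4 [ 4.95103e+02 -1.27181e+02  4.75710e+01  5.10000e-02] 196 42.9
w4 [ 4.95117e+02 -1.27061e+02  4.82320e+01  6.20000e-02] 199 44.8
w4 [ 4.95129e+02 -1.27207e+02  4.77160e+01  5.90000e-02] 196 43.1
w5 [ 4.95504e+02 -1.24912e+02  5.04390e+01 -4.20000e-02] 113 42.5
w5 [ 4.94776e+02 -1.25061e+02  4.93160e+01 -6.40000e-02] 148 55.3
w5 [ 4.94678e+02 -1.25445e+02  4.74410e+01 -4.70000e-02] 124 58.3
```

servo_tool:
  fingers: [0,0,0,0,0,0,0,0]
  linear:
    - [0,0,-0.02]
    - [0.0016,0.03,-0.02]
    - [0.0016,0.03,-0.02]
    - [0.0016,0.03,-0.008]
    - [0.0016,0.03,-0.005]
    - [0.0016,0.03,-0.003]
    - [0.0016,0.03,-0.002]
    - [0.0016,0.03,-0.002]
  rotation:
    - [0,0,0]
    - [0,0,0]
    - [0,0,0]
    - [0,0,0]
    - [0,0,0]
    - [0,0,0]
    - [0,0,0]
    - [0,0,0]

```text
time: 31.15
tool_pos: [497.6, -128.5, 66.6]
tcp_rot: [179.7, -0.1, 19.1]
ft_force: [-4.7, -10.7, 17.9]
finger_gap: 0.1
grip_force: 8.8
```

servo_tool:
  fingers: [0,0,0,0]
  linear:
    - [0,0,0.001]
    - [0,0,0.002]
    - [0,0,0.002]
    - [0,0,0.002]
  rotation:
    - [0,0,0]
    - [0,0,0]
    - [0,0,0]
    - [0,0,0]

```text
time: 31.55
tool_pos: [498.0, -128.8, 66.3]
tcp_rot: [179.6, -0.1, 19.1]
ft_force: [-11.3, -10.0, 33.0]
finger_gap: -0.0
grip_force: 16.4
```

servo_tool:
  fingers: [0,0,0,0]
  linear:
    - [-0.001,-0.001,0.002]
    - [-0.001,-0.001,0.002]
    - [-0.001,-0.001,0.002]
    - [-0.001,-0.001,0.002]
  rotation:
    - [0,0,0]
    - [0,0,0]
    - [0,0,0]
    - [0,0,0]

```text
time: 31.95
tool_pos: [498.0, -129.0, 66.1]
tcp_rot: [179.5, -0.2, 19.1]
ft_force: [-12.4, -10.0, 42.1]
finger_gap: -0.2
grip_force: 21.4
```

servo_tool:
  fingers: [0,0,0,0,0,0,0,0,0,0]
  linear:
    - [0,0,-0.001]
    - [0,0,-0.002]
    - [0,0,-0.003]
    - [0,0,-0.004]
    - [0,0,-0.005]
    - [0,0,-0.007]
    - [0,0,-0.03]
    - [-0.02,-0.03,-0.06]
    - [-0.045,-0.07,-0.065]
    - [-0.045,-0.07,-0.065]
  rotation:
    - [0,0,0]
    - [0,0,0]
    - [0,0,0]
    - [0,0,0]
    - [0,0,0]
    - [0,0,0]
    - [0,0,0]
    - [0,0,0]
    - [0,0,0]
    - [0,0,0]

```text
time: 32.95
tool_pos: [424.6, -70.7, 123.6]
tcp_rot: [-179.8, 0.2, 19.2]
ft_force: [0.1, -0.1, -0.7]
finger_gap: -0.3
grip_force: 0.0
```

Run:
```python
from fit import *
a=save('wrist','w6');b=save('scene','s6')
cv2.imwrite('pics/w6b.png',cv2.resize(a['frame'][:,:,::-1],(800,600)))
print(r.sense()['time'],r.sense()['tool_pos'],r.sense()['ft_force'])
P.update({4:(569.3,54.2),2:(458.7,7.2),3:(607.4,-80),1:(496.8,-127)})
for p in(1,2):
    for q in(-.1,0,.1): print(p,*fit(a,[*P[p],47,q]))
```

```text
33.05 [428.36919441 -73.10378624 124.65965833] [-0.05310256 -0.30393361  0.78654062]
1 [ 4.93913e+02 -1.27216e+02  4.36840e+01 -1.31000e-01] 254 0.28
1 [ 4.93893e+02 -1.27208e+02  4.38290e+01 -1.26000e-01] 255 0.28
1 [ 4.93900e+02 -1.27232e+02  4.36020e+01 -1.32000e-01] 254 0.26
2 [ 4.57673e+02  9.06600e+00  4.86140e+01 -2.10000e-02] 336 0.32
2 [ 4.57632e+02  9.08800e+00  4.85820e+01 -2.20000e-02] 335 0.29
2 [ 4.57634e+02  9.08600e+00  4.85740e+01 -2.10000e-02] 337 0.29
```

View pics/w6b.png

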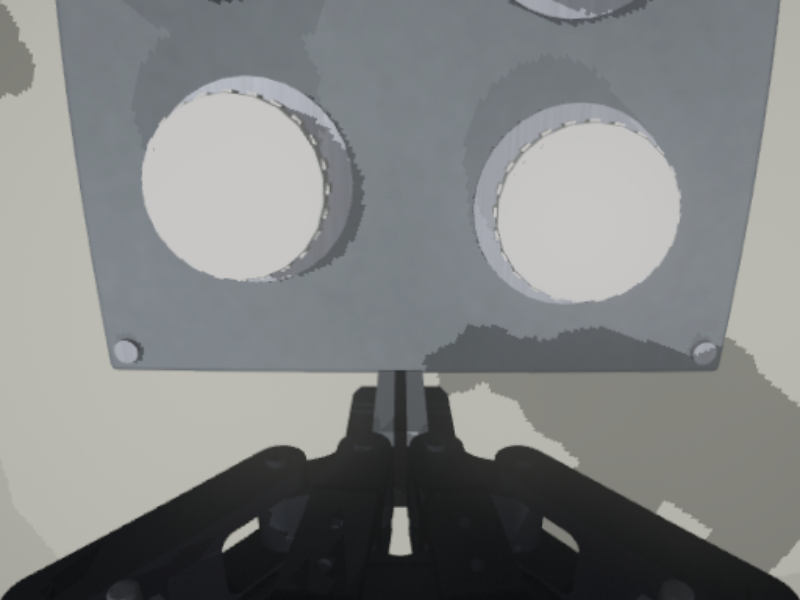

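The fit says cap 1 is down at home height (about 4.9 mm below cap 2's top) but tipped left edge down by 0.13 rad. I'll level it with the two open fingers straddling its middle, then look again.

servo_tool:
  fingers: [0.035,0.035,0.035,0.035,0.035,0.035,0.035,0.035]
  linear:
    - [0.023,0.037,0]
    - [0.046,0.073,0]
    - [0.046,0.073,0.02]
    - [0.046,0.073,0.044]
    - [0.046,0.073,0.05]
    - [0.046,0.073,0.054]
    - [0.046,0.073,0.057]
    - [0.046,0.073,0.057]
  rotation:
    - [0,0,0]
    - [0,0,0]
    - [0,0,0]
    - [0,0,0]
    - [0,0,0]
    - [0,0,0]
    - [0,0,0]
    - [0,0,0]

```text
time: 33.85
tool_pos: [497.5, -128.3, 69.2]
tcp_rot: [180.0, -0.0, 19.1]
ft_force: [0.3, 0.1, 0.4]
finger_gap: 35.3
grip_force: 0.0
```

servo_tool:
  fingers: [0.035,0.035,0.035,0.035]
  linear:
    - [0,0,0.001]
    - [0,0,0.0015]
    - [0,0,0.0015]
    - [0,0,0.0015]
  rotation:
    - [0,0,0]
    - [0,0,0]
    - [0,0,0]
    - [0,0,0]

```text
time: 34.25
tool_pos: [497.4, -128.3, 67.7]
tcp_rot: [180.0, -0.0, 19.1]
ft_force: [-0.3, 0.3, 0.4]
finger_gap: 34.9
grip_force: 0.3
```

servo_tool:
  fingers: [0.035,0.035,0.035,0.035]
  linear:
    - [-0.001,-0.001,0.001]
    - [-0.001,-0.001,0.0015]
    - [-0.001,-0.001,0.002]
    - [-0.001,-0.001,0.002]
  rotation:
    - [0,0,0]
    - [0,0,0]
    - [0,0,0]
    - [0,0,0]

```text
time: 34.65
tool_pos: [495.8, -127.6, 65.8]
tcp_rot: [-180.0, 0.0, 19.1]
ft_force: [-2.7, 0.8, 7.1]
finger_gap: 35.0
grip_force: 3.7
```

servo_tool:
  fingers: [0.035,0.035,0.035,0.035]
  linear:
    - [0,0,0.001]
    - [0,0,0.0015]
    - [0,0,0.0015]
    - [0,0,0.0015]
  rotation:
    - [0,0,0]
    - [0,0,0]
    - [0,0,0]
    - [0,0,0]

```text
time: 35.05
tool_pos: [495.9, -127.6, 65.6]
tcp_rot: [-180.0, 0.0, 19.1]
ft_force: [-9.7, 2.5, 20.7]
finger_gap: 34.9
grip_force: 10.5
```

servo_tool:
  fingers: [0.035,0.035,0.035,0.035,0.035]
  linear:
    - [-0.001,0,0.001]
    - [-0.001,0,0.002]
    - [-0.001,0,0.002]
    - [-0.001,0,0.002]
    - [-0.001,0,0.002]
  rotation:
    - [0,0,0]
    - [0,0,0]
    - [0,0,0]
    - [0,0,0]
    - [0,0,0]

```text
time: 35.55
tool_pos: [496.0, -127.7, 65.4]
tcp_rot: [180.0, -0.1, 19.1]
ft_force: [-13.0, 7.2, 34.9]
finger_gap: 35.1
grip_force: 17.4
```

servo_tool:
  fingers: [0.035,0.035,0.035,0.035,0.035,0.035,0,0,0,0]
  linear:
    - [0,0,-0.002]
    - [0,0,-0.003]
    - [0,0,-0.004]
    - [0,0,-0.005]
    - [0,0,-0.008]
    - [0,0,-0.04]
    - [-0.022,-0.035,-0.063]
    - [-0.045,-0.07,-0.063]
    - [-0.045,-0.07,-0.063]
    - [-0.045,-0.07,-0.063]
  rotation:
    - [0,0,0]
    - [0,0,0]
    - [0,0,0]
    - [0,0,0]
    - [0,0,0]
    - [0,0,0]
    - [0,0,0]
    - [0,0,0]
    - [0,0,0]
    - [0,0,0]

```text
time: 36.55
tool_pos: [428.9, -76.1, 124.7]
tcp_rot: [180.0, -0.0, 19.1]
ft_force: [0.4, -0.8, 0.6]
finger_gap: 0.2
grip_force: 0.0
```

Run:
```python
from fit import *
a=save('wrist','w7')
print(r.sense()['time'],r.sense()['tool_pos'],r.sense()['ft_force'])
for p,c in{2:(457.7,9),1:(494,-127)}.items():
    for q in(-.1,0,.1): print(p,*fit(a,[*c,46,q]))
```

```text
36.6 [429.71047547 -76.58528098 125.00010359] [ 0.30731288  0.19526061 -0.10773835]
2 [ 4.57621e+02  9.09600e+00  4.87540e+01 -2.70000e-02] 337 0.26
2 [ 4.57628e+02  9.09900e+00  4.87310e+01 -2.60000e-02] 337 0.29
2 [ 4.57668e+02  9.05800e+00  4.88730e+01 -2.80000e-02] 339 0.3
1 [ 4.94464e+02 -1.28584e+02  4.39710e+01 -2.00000e-03] 281 0.26
1 [ 4.94487e+02 -1.28524e+02  4.42570e+01  4.00000e-03] 286 0.28
1 [ 4.94464e+02 -1.28595e+02  4.39410e+01 -1.00000e-03] 284 0.27
```

```bash
python3 -c "
from bench import r
print(r.hand_in())"
```

```text
the job is handed in; nothing more can be done
None
```

I handed the job in: the loose cap was on port 1, and it is now pressed down to a hard stop at about 35 N. It measures level within about 0.03 rad. After the first press it still rocked when I probed its edges, so I pressed and levelled it again. I did not re-probe after that last press, so I have not confirmed that it no longer rocks. The three sound caps were pressed with at most about 6 N, and the arm did not touch the jars or the tape.

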